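# Clamp a heat-sink strip in the soldering fixture and check its height

## Task

Of the two finned aluminium strips, lay the taller one flat in the pocket of the fixture, then fit the slotted key over the clamp screw's bar head and turn it clockwise to its stop so that the tongue lies across the strip, and stand the key upright back in its own small tray. Then lower the bridge gauge astride the strip (set it down, do not drop it) with both legs flat on the fixture's rails and its sprung foot on the strip, and leave it standing there showing the height. Leave the lower strip where it lies.

Things in the scene. Friction and masses are not known exactly. Their poses are not given: they have to be found in the camera images.
- fixture: Fixed aluminium block, 86 (x) by 200 (y) by 22 mm tall; origin at the centre of its underside. Its pocket, 28 (x) by 138 (y) mm, 10 mm deep (floor 12 mm above the origin), is centred on it. The flat rails beside it, 29 mm wide each, have their tops 22 mm above the origin. A steel boss, 16 mm diameter, stands on the -x rail at (-28, 50) mm up to 42 mm and carries the clamp.
- pocket (a point): Centre of the pocket's floor, axes as the fixture.
- check_spot (a point): Point over the pocket's centre line, level with the rail tops, 25 mm towards -y from the fixture's centre: a good place for the middle of the gauge. Axes as the fixture.
- clamp (a joint): Turn of the clamp screw in rad, growing clockwise from above: 0 open stop, 1.4 closed stop; it stays where left. At 1.4 the tongue (14 mm wide, reaching 34 mm from the axis, 6 mm thick, underside 42 mm above the fixture's origin) points along fixture +x across the pocket; at less it is swung anticlockwise by (1.4 - value), clear of the pocket.
- clamp_head (a point): On the clamp's axis, top of its bar head, 62 mm above the fixture's origin. The bar is 26 mm long, 6 mm thick, 10 mm tall, on a hub of 18 mm diameter, square to the tongue: along fixture y when the joint reads 1.4, else turned anticlockwise from there by (1.4 - value). The point turns with the clamp and has the fixture's axes at joint 0.
- tall_strip: The taller loose finned aluminium heat-sink strip, 22 (x) by 130 (y) by 28 mm tall, lying flat with fins up; origin at the centre of its underside. The two ends are alike.
- low_strip: The lower strip, 22 by 130 by 20 mm tall, otherwise the same; origin at the centre of its underside. Not wanted.
- key: Loose key standing upright in its tray: flat grey paddle handle 36 (x) by 14 (y) mm, from 22 to 82 mm above the origin, above a steel disc of 34 mm diameter (12 to 22 mm) and two steel cheeks (0 to 12 mm, 30 mm long in x) leaving a slot 10 mm wide and 12 mm deep along x, open below. Origin at the centre of its underside.
- key_slot (a point): Roof of the key's slot on its axis, 12 mm above the key's underside; it meets the top of the bar head when the key is fully on (the cheeks land on the clamp at about 2 mm short of that).
- key_tray: Small fixed black tray, 90 by 90 mm, walls 4 mm thick and 12 mm high, floor 4 mm above its origin (centre of its underside).
- gauge: Loose bridge gauge, 68 (x) by 40 (y) by 100 mm tall: legs 12 mm wide at x = -28 and +28 mm (44 mm apart inside), cross-beam 36 to 48 mm up, grey 30 by 30 mm column from 48 to 100 mm with scales on its x faces (grasp its y faces). Origin midway between the leg bottoms. Astride the strip its x axis lies across the strip, either way round.
- gauge_foot (a joint): Upward travel of the sprung foot in m, the reading, 0 to 0.020. At 0 the foot's face (14 mm diameter, in the middle of the gauge) is 6 mm above the leg bottoms; it reads about 0.012 with the gauge on the rails over the taller strip.
- foot_face (a point): Centre of the foot's lower face.
Not all that is in view belongs to the job. What is shaped like the tall_strip but blue or turquoise is not meant.

How it is judged:
By the outcome, as a careful person would: the job done as asked, in the order asked, and still so for the second after the job is handed in, with the robot touching nothing.
It also fails if it takes over 72 s, if anything falls off the work surface, if the arm or the gripper's body presses on something with over 40 N, if the wrist force passes 120 N, or if a joint passes its speed limit or range.

## Robot

A 6-joint arm with a two-finger parallel gripper is mounted at the origin on the work surface. World frame = base frame: x ahead of the robot, y to its left, z up, the work surface at z = 0. Lengths are in m, angles in rad, forces in N, time in s.
With the tool pointing down it reaches from about 0.375 to 0.9 m from the base axis. Payload 3.1 kg.
Tool frame: the origin (TCP) lies on the front face of the gripper's body, between the roots of the fingers; the fingertips stand 73 mm ahead of it and the grasp point (between the pads) lies 54 mm ahead of it (manip.tips_ahead is the distance from the TCP to the fingertips, in m); z points along the fingers, y is the line along which they close (so a half turn about z gives the same grasp; the last joint's range is limited). The gripper opens to 85 mm and grips with 20 to 120 N. Pads are 22 mm wide; open, the fingers measure 114 mm over their backs; the gripper's body (76 mm by 85 mm) begins 54 mm behind the grasp point. The pads swing forward as they close: fully open they stand 13 mm farther back than shut.
Start: joints at [1.016, 0.527, 1.433, -0, 1.181, -0.178], TCP at [0.229, 0.581, 0.304] pointing down, gripper open.
Joint ranges: [-3.08, 3.08], [-0.75, 2.2], [0.22, 2.44], [-1.43, 4.57], [0, 2.65], [-2.85, 2.85]. Speed limits (rad/s): [2.79, 2.79, 3.14, 3.14, 3.14, 3.14].

## Interface

Orientations are given as a unit quaternion [x, y, z, w].
In Python, from station import sense, eyes, workorder, manip gives the robot as it stands.
- The arm moves only by the shell command python3 -m inch 'ROWS' [OPENING] [FORCE]. ROWS is JSON, a list of rows, each an object of numbers: "dx", "dy", "dz": the shift along the tool's x, y, z in cm; "wx", "wy", "wz": the turn, a rotation vector about the tool's x, y, z in degrees. In form: [{"dx": .., "dy": .., "dz": .., "wx": .., "wy": .., "wz": ..}, ...]. A call has 1 to 10 rows; each row shifts and turns the commanded pose from where the row before left it, along the tool's axes as they then stand; what a row does not reach is not made up. A row lasts 1/8 s, in which the tool goes at most 62.5 mm and 10.7 degrees, less where a joint would pass 70% of its speed; a pose out of reach is approached as far as the arm can. A call with a gripper value outside its range is refused whole. OPENING is the opening, from 0 (shut) to 1 (fully open), set as the call begins (- or left out, the last holds). The fingers move at their own pace and stop on an object; FORCE is the grip in N (left out, the last holds). Time passes only in rows, so rows that do not move let the fingers close. It gives the time, the measured TCP pose, the force, the opening and the grip force at its end, in the units of the state.
- sense(): the state, without advancing time (a new reading comes with each control period).
- eyes.snapshot(name): name is "side" or "top"; returns the picture (400x640x3 uint8, red, green, blue); there is no depth.
- eyes.camera_params(name): a dict with "fx", "fy", "cx", "cy" (pixels), "rvec" (rotation vector, rad) and "tvec" (3), from world to camera coordinates, as OpenCV has them. Camera axes: x right, y down, z forward; pixel columns grow to the right and rows downward; lengths in m; the calibration is good to about 2 mm. A picture is of the moment at which its call begins. camera_params takes no time and is no camera call.
- workorder.sign_off(): hands the job in; it is judged then, once.
The state is a dict: "t": time; "q": joint angles; "qd": joint speeds; "tau": joint torques, N m; "tcp_pos": TCP position; "tool_rot": TCP orientation; "force": force on the tool from outside, world axes, zero at the start; "ft_torque": the same for the moment, N m; "finger_gap": opening from 0.0 (shut) to 1.0 (fully open); "gripper_force": force on a finger pad.
Only numpy, scipy, OpenCV 4.12 (cv2) and the standard library are available. Lean on these libraries where they do the work, as an engineer would, in place of code of your own. Each camera call takes 0.05 s, during which the arm holds its last target. There are 200 camera calls.

## Working session

There is one attempt and no reset: what is moved stays moved. The work goes in short steps, Python scripts to look and compute and a shell command to move; the robot and the scene stay as the last step left them, time stands still between calls to the robot, and variables do not carry over. Pictures are saved under pics/ and viewed, at most 10 in all, crops included, and the job is handed in when it is done.

```bash
mkdir -p pics; ls; python3 - <<'E'
from station import sense, eyes, manip
import cv2
s=sense(); print({k:s[k] for k in('t','tcp_pos','tool_rot','force','finger_gap')}, manip.tips_ahead)
for n in('side','top'):
    cv2.imwrite(f'pics/{n}0.png',eyes.snapshot(n)[:,:,::-1]); print(eyes.camera_params(n))
E
```

```text
pics
{'t': 0.0, 'tcp_pos': array([0.22904277, 0.58091292, 0.30289735]), 'tool_rot': array([ 1.86779917e-01,  9.82401143e-01, -1.04066961e-03, -4.16970001e-04]), 'force': array([-0.14551307, -0.18656911,  0.81040506]), 'finger_gap': 1.000590846688528} 0.0726
{'fx': 494.7170662955897, 'fy': 494.7170662955897, 'cx': 322.71667026551665, 'cy': 196.39165683808918, 'rvec': array([ 2.28644347, -0.07125042,  0.03894523]), 'tvec': array([-0.47188096,  0.0865709 ,  1.23654106])}
{'fx': 364.6648954845193, 'fy': 364.6648954845193, 'cx': 315.4845628576635, 'cy': 204.46317426739398, 'rvec': array([ 2.19206427, -2.16874398,  0.0483827 ]), 'tvec': array([0.05449   , 0.44533652, 1.05320891])}
```

View pics/side0.png

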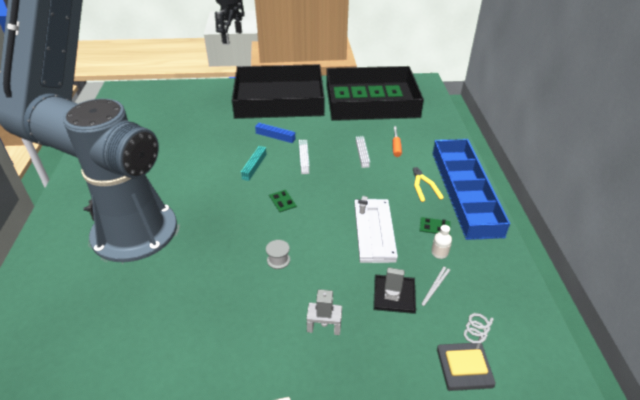

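View pics/top0.png

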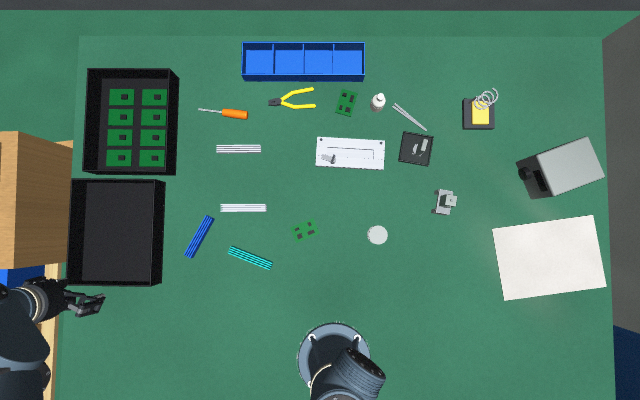

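The two white finned strips are the candidates: side (304,156) / top (243,208), and side (363,151) / top (238,148). The blue and turquoise ones are excluded. I'll enlarge them to find which is taller, and enlarge the fixture, key and gauge to measure them.

```bash
python3 - <<'E'
import cv2,numpy as np
s=cv2.imread('pics/side0.png');t=cv2.imread('pics/top0.png')
r=lambda im,x,y,w,h,k:cv2.resize(im[y:y+h,x:x+w],None,fx=k,fy=k,interpolation=cv2.INTER_CUBIC)
a=r(s,285,125,100,60,8)[:, :800]   # 800x480 -> strips side
b=r(t,200,135,80,90,5)
cv2.imwrite('pics/c1.png',np.vstack([r(s,290,130,100,43,8),r(t,205,140,80,15,10)[:,:800],r(t,205,201,80,10,10)])[:600])
A=r(t,310,130,160,88,5)
B=r(s,300,190,160,150,2)
cv2.imwrite('pics/c2.png',A)
cv2.imwrite('pics/c3.png',r(s,300,190,133,145,4)[:600])
E
```

```text
(no output)
```

View pics/c1.png

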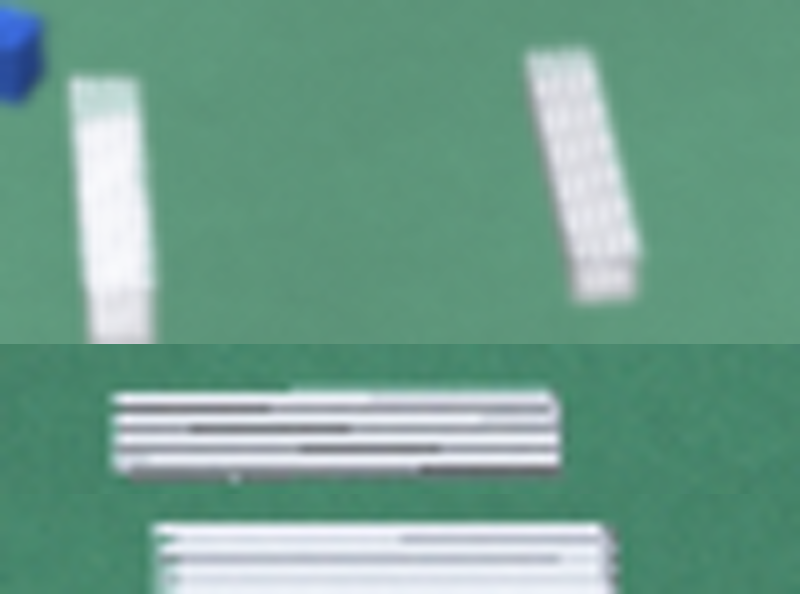

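View pics/c2.png

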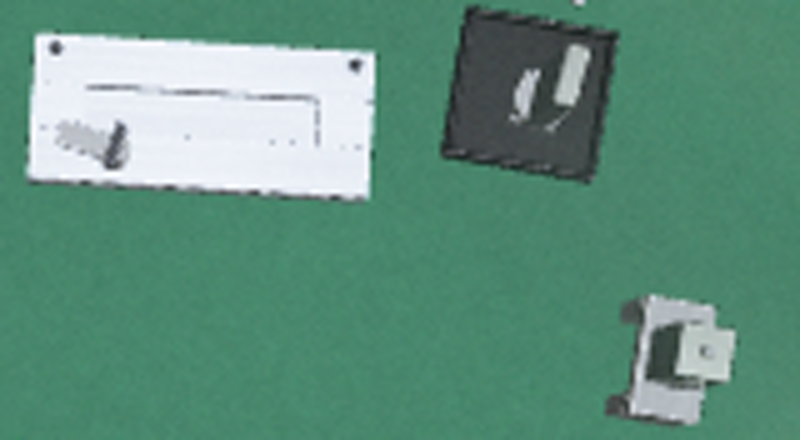

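View pics/c3.png

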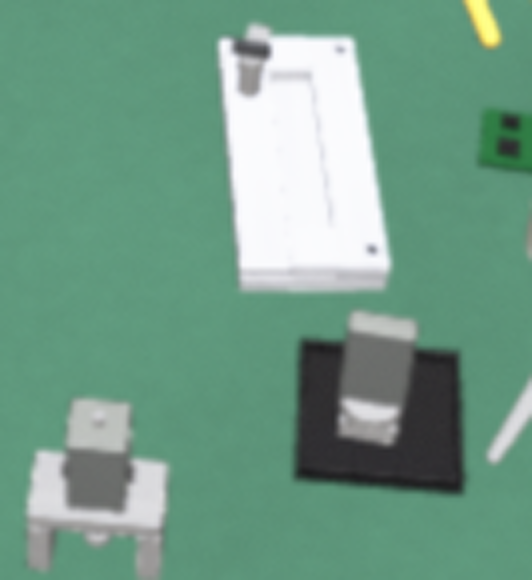

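The left strip, side (304,156) / top (243,208), shows a front face of about 7 px or more. The right one, side (363,151), shows about 5 px, so the left one looks taller. I'll confirm that with a silhouette fit that leaves the height free, and fit all the other poses too.

```bash
cat > h.py <<'E'
import cv2,numpy as np
from scipy.optimize import minimize
from station import eyes
P={n:eyes.camera_params(n) for n in('side','top')}
def proj(n,p):
    p=np.atleast_2d(np.asarray(p,float)); c=P[n]
    K=np.array([[c['fx'],0,c['cx']],[0,c['fy'],c['cy']],[0,0,1]])
    return cv2.projectPoints(p,c['rvec'],c['tvec'],K,None)[0][:,0]
def ray(n,uv,z):   # pixel -> world at height z
    c=P[n];R=cv2.Rodrigues(c['rvec'])[0];C=-R.T@c['tvec']
    d=R.T@np.array([(uv[0]-c['cx'])/c['fx'],(uv[1]-c['cy'])/c['fy'],1]);return C+d*(z-C[2])/d[2]
def box(x0,x1,y0,y1,z0,z1): return np.array([[x,y,z] for x in(x0,x1) for y in(y0,y1) for z in(z0,z1)])/1000
def cyl(x,y,r,z0,z1):
    a=np.arange(24)*np.pi/12
    return np.array([[x+r*np.cos(t),y+r*np.sin(t),z] for z in(z0,z1) for t in a])/1000
def place(p,x,y,z,a):
    c,s=np.cos(a),np.sin(a); return p@np.array([[c,-s,0],[s,c,0],[0,0,1]]).T+[x,y,z]
def sil(n,parts,roi,k=6):
    x,y,w,h=roi; m=np.zeros((h*k,w*k),np.uint8)
    for p in parts:
        q=(proj(n,p)-[x,y]+.5)*k-.5
        cv2.fillConvexPoly(m,cv2.convexHull((q*16).astype(np.int32).reshape(-1,1,2)),255,shift=4)
    return m>0
def mask(im,roi,f,k=6):
    x,y,w,h=roi; return f(cv2.resize(im[y:y+h,x:x+w],None,fx=k,fy=k,interpolation=cv2.INTER_CUBIC).astype(int))
def fit(parts_fn,views,x0,step):
    """views: list (cam, roi, mask); parts_fn(params)->parts"""
    def cost(p):
        pr=parts_fn(p);c=0
        for n,roi,m in views:
            s=sil(n,pr,roi); c+=1-(s&m).sum()/max((s|m).sum(),1)
        return c/len(views)
    x=np.array(x0,float)
    for k in(1,.4,.2):
        S=np.vstack([x]+[x+k*np.eye(len(x))[i]*step[i] for i in range(len(x))])
        r=minimize(cost,x,method='Nelder-Mead',options=dict(initial_simplex=S,xatol=1e-5,fatol=1e-5,maxiter=500)); x=r.x
    return x,r.fun
nogreen=lambda c:~((c[...,1]-c[...,2]>28)) # BGR: green minus red
E
python3 - <<'E'
from h import *
im={n:cv2.imread(f'pics/{n}0.png') for n in('side','top')}
def run(name,fn,rois,x0,step,f=nogreen):
    for cams in (('side','top'),('side',),('top',)):
        v=[(n,rois[n],mask(im[n],rois[n],f)) for n in cams]
        x,c=fit(fn,v,x0,step); print(name,cams,np.round(x,4),'cost',round(c,3))
strip=lambda p:[place(box(-11,11,-65,65,0,p[3]*1000),p[0],p[1],0,p[2])]
bright=lambda c:c[...,2]>135
for nm,rs,rt in(('L',(292,135,24,42),(214,198,58,20)),('R',(350,131,24,40),(210,140,56,18))):
    c=ray('top',(rt[0]+rt[2]/2,rt[1]+rt[3]/2),.024)
    run(nm,strip,dict(side=rs,top=rt),[c[0],c[1],0.,.024],[.01,.01,.1,.006],bright)
fx=lambda p:[place(box(-43,43,-100,100,0,22),p[0],p[1],0,p[2])]
c=ray('top',(350,153),.022)
run('fix',fx,dict(side=(348,206,54,60),top=(310,132,80,45)),[c[0],c[1],0],[.01,.01,.1],bright)
tray=lambda p:[place(box(-45,45,-45,45,0,12),p[0],p[1],0,p[2])]
c=ray('top',(416,149),.012)
run('tray',tray,dict(top=(392,126,48,46),side=(368,270,52,46)),[c[0],c[1],-.15],[.01,.01,.1])
g=[box(-34,-22,-20,20,0,48),box(22,34,-20,20,0,48),box(-34,34,-20,20,36,48),box(-15,15,-15,15,48,100),cyl(0,0,7,6,36)]
gf=lambda p:[place(q,p[0],p[1],0,p[2]) for q in g]
c=ray('top',(442,201),.045)
run('gauge',gf,dict(side=(300,282,50,58),top=(426,183,38,38)),[c[0],c[1],-.1],[.01,.01,.15])
key=[box(-18,18,-7,7,22,82),cyl(0,0,17,12,22),box(-15,15,-8,8,0,12)]
kf=lambda p:[place(q,p[0],p[1],.004,p[2]) for q in key]
kb=lambda c:c.sum(-1)>3*72
c=ray('top',(422,146),.05)
print('clampdir side', c)
for a in(0,.8,1.6,-.3):
    run('key%.1f'%a,kf,dict(side=(380,266,32,37),top=(405,134,24,28)),[c[0],c[1],a],[.01,.01,.2],kb)
E
```

```text
L ('side', 'top') [0.434  0.2706 0.0187 0.0297] cost 0.086
L ('side',) [0.4334 0.2702 0.0377 0.0305] cost 0.108
L ('top',) [0.4341 0.2718 0.0134 0.0234] cost 0.014
R ('side', 'top') [0.6109 0.2907 0.0183 0.0213] cost 0.117
R ('side',) [0.6108 0.2897 0.0181 0.0244] cost 0.046
R ('top',) [0.6122 0.2931 0.0132 0.007 ] cost 0.069
fix ('side', 'top') [ 0.5989 -0.0398 -0.049 ] cost 0.036
fix ('side',) [ 0.5992 -0.0397 -0.0536] cost 0.022
fix ('top',) [ 0.5988 -0.0399 -0.053 ] cost 0.05
tray ('side', 'top') [ 0.6148 -0.2344 -0.1715] cost 0.074
tray ('side',) [ 0.6154 -0.2337 -0.1736] cost 0.093
tray ('top',) [ 0.615  -0.2348 -0.1701] cost 0.05
gauge ('side', 'top') [ 0.4557 -0.3043 -0.1728] cost 0.051
gauge ('side',) [ 0.4558 -0.3043 -0.178 ] cost 0.027
gauge ('top',) [ 0.4552 -0.304  -0.1479] cost 0.074
clampdir side [ 0.61216245 -0.24252591  0.05      ]
key0.0 ('side', 'top') [ 0.6084 -0.2389 -0.2522] cost 0.463
key0.0 ('side',) [ 0.61   -0.2344  0.1149] cost 0.319
key0.0 ('top',) [ 0.5897 -0.237   0.1151] cost 0.61
key0.8 ('side', 'top') [ 0.6085 -0.239  -0.2491] cost 0.463
key0.8 ('side',) [ 0.6099 -0.2359  0.1977] cost 0.319
key0.8 ('top',) [ 0.6004 -0.2328  0.9094] cost 0.66
key1.6 ('side', 'top') [ 0.6085 -0.2389  2.8913] cost 0.463
key1.6 ('side',) [ 0.6085 -0.2384  2.2492] cost 0.323
key1.6 ('top',) [ 0.6071 -0.2374  1.9625] cost 0.658
key-0.3 ('side', 'top') [ 0.6084 -0.2388 -0.2599] cost 0.463
key-0.3 ('side',) [ 0.6101 -0.2324 -0.0608] cost 0.317
key-0.3 ('top',) [ 0.6043 -0.2374 -0.3018] cost 0.602
```

```bash
cat >> h.py <<'E'
from scipy.spatial.transform import Rotation as Rn
FX=(0.599,-0.0398,-0.0525)
def fxp(x,y,z=0): return place(np.array([[x,y,z]])/1000,FX[0],FX[1],0,FX[2])[0]
def plan(x,y,z,yaw,n):
    """yaw: world direction of tool y, deg. Prints n rows, straight line."""
    from station import sense
    s=sense(); R0=Rn.from_quat(s['tool_rot']); p0=np.array(s['tcp_pos'])
    a=np.radians(yaw); R1=Rn.from_matrix(np.array([[-np.sin(a),np.cos(a),0],[np.cos(a),np.sin(a),0],[0,0,-1]]).T)
    R1=Rn.from_matrix(np.column_stack([[-np.sin(a),np.cos(a),0],[np.cos(a),np.sin(a),0],[0,0,-1]]))
    d=(R0.inv()*R1).as_rotvec(); step=(np.array([x,y,z])-p0)/n
    print('tcp',np.round(p0,4),'rot/row',np.round(np.degrees(d)/n,2),'step mm',round(np.linalg.norm(step)*1e3,1),'t',s['t'])
    for i in range(n): print(np.round((R0*Rn.from_rotvec(d*i/n)).inv().apply(step)*100,2))
E
python3 - <<'E'
from h import *
im={n:cv2.imread(f'pics/{n}0.png') for n in('side','top')}
print('key top', ray('top',(424.6,144.8),.086),ray('side',(395.6,271.7),.086))
print('key corners',[np.round(ray('side',(300+u/4,190+v/4),.086)[:2],4) for u,v in((350,312),(416,318),(414,342),(347,336))])
print('headproj',proj('top',fxp(-28,50,62)),proj('side',fxp(-28,50,62)),fxp(-28,50,62))
print('obs top (333.4,158.6) side (363,201)', ray('top',(333.4,158.6),.062),ray('side',(363,201),.062))
plan(.434,.271,.15,1,8)
E
```

```text
key top [ 0.60735279 -0.23980603  0.086     ] [ 0.60883685 -0.24190895  0.086     ]
key corners [array([ 0.5936, -0.2309]), array([ 0.6274, -0.2371]), array([ 0.6234, -0.253 ]), array([ 0.5894, -0.2469])]
headproj [[332.59930803 157.91025186]] [[362.85285622 200.39312761]] [0.57366237 0.01160043 0.062     ]
obs top (333.4,158.6) side (363,201) [0.57171698 0.00932987 0.062     ] [0.57374222 0.00931077 0.062     ]
tcp [0.2291 0.581  0.303 ] rot/row [-0.01  0.01  8.43] step mm 50.2 t 0.1
[-3.81 -2.66  1.92]
[-4.15 -2.07  1.92]
[-4.41 -1.44  1.91]
[-4.58 -0.78  1.91]
[-4.64 -0.1   1.91]
[-4.61  0.58  1.91]
[-4.47  1.25  1.91]
[-4.24  1.89  1.91]
```

```bash
python3 -m inch '[{"dx":-3.81,"dy":-2.66,"dz":1.9,"wz":8.4},{"dx":-4.15,"dy":-2.07,"dz":1.9,"wz":8.4},{"dx":-4.4,"dy":-1.44,"dz":1.9,"wz":8.4},{"dx":-4.58,"dy":-0.78,"dz":1.9,"wz":8.4},{"dx":-4.64,"dy":-0.1,"dz":1.9,"wz":8.4},{"dx":-4.6,"dy":0.58,"dz":1.9,"wz":8.4},{"dx":-4.47,"dy":1.25,"dz":1.9,"wz":8.4},{"dx":-4.24,"dy":1.89,"dz":1.9,"wz":8.4},{}]' 0.6; python3 - <<'E'
from h import *
plan(.434,.271,.086,1,2)
E
```

```text
tcp [0.2291 0.581  0.303 ] rot/row [-6.000e-02  2.000e-02  3.373e+01] step mm 215.2 t 0.1
[-15.22 -10.64  10.87]
[-18.57  -0.4   10.85]invalid input at $[0]: expected keys dx, dy, dz, wx, wy, wz
```

```bash
python3 -m inch '[{"dx":-3.81,"dy":-2.66,"dz":1.9,"wx":0,"wy":0,"wz":8.4},{"dx":-4.15,"dy":-2.07,"dz":1.9,"wx":0,"wy":0,"wz":8.4},{"dx":-4.4,"dy":-1.44,"dz":1.9,"wx":0,"wy":0,"wz":8.4},{"dx":-4.58,"dy":-0.78,"dz":1.9,"wx":0,"wy":0,"wz":8.4},{"dx":-4.64,"dy":-0.1,"dz":1.9,"wx":0,"wy":0,"wz":8.4},{"dx":-4.6,"dy":0.58,"dz":1.9,"wx":0,"wy":0,"wz":8.4},{"dx":-4.47,"dy":1.25,"dz":1.9,"wx":0,"wy":0,"wz":8.4},{"dx":-4.24,"dy":1.89,"dz":1.9,"wx":0,"wy":0,"wz":8.4},{"dx":0,"dy":0,"dz":0,"wx":0,"wy":0,"wz":0}]' 0.6; python3 - <<'E'
from h import *
plan(.434,.271,.086,1,2)
E
```

```text
t: 1.23
tcp_pos: [0.4362, 0.2697, 0.1504]
tool_rot: [0.701, 0.713, -0.001, -0.0]
force: [0.9, -0.5, 0.5]
finger_gap: 0.598
gripper_force: 0.0
tcp [0.4362 0.2697 0.1504] rot/row [-0.07  0.03 -0.01] step mm 32.2 t 1.225
[ 0.07 -0.1   3.22]
[ 0.07 -0.1   3.22]
```

```bash
python3 -m inch '[{"dx":0.07,"dy":-0.1,"dz":3.2,"wx":0,"wy":0,"wz":0},{"dx":0.07,"dy":-0.1,"dz":3.2,"wx":0,"wy":0,"wz":0},{"dx":0,"dy":0,"dz":0,"wx":0,"wy":0,"wz":0}]'; python3 -m inch '[{"dx":0,"dy":0,"dz":0,"wx":0,"wy":0,"wz":0},{"dx":0,"dy":0,"dz":0,"wx":0,"wy":0,"wz":0},{"dx":0,"dy":0,"dz":0,"wx":0,"wy":0,"wz":0},{"dx":0,"dy":0,"dz":0,"wx":0,"wy":0,"wz":0}]' 0 60; python3 - <<'E'
from h import *
for n in('side','top'):cv2.imwrite(f'pics/{n}1.png',eyes.snapshot(n)[:,:,::-1])
s=cv2.imread('pics/side1.png')
cv2.imwrite('pics/c4.png',cv2.resize(s[110:190,260:360],None,fx=6,fy=6,interpolation=cv2.INTER_CUBIC))
E
```

```text
t: 1.6
tcp_pos: [0.431, 0.2738, 0.0864]
tool_rot: [0.699, 0.715, -0.002, -0.001]
force: [0.1, -0.7, -0.5]
finger_gap: 0.597
gripper_force: 0.0
t: 2.1
tcp_pos: [0.4334, 0.2741, 0.0894]
tool_rot: [0.699, 0.715, 0.001, 0.0]
force: [-1.3, 1.2, 6.6]
finger_gap: 0.237
gripper_force: 60.4
```

View pics/c4.png

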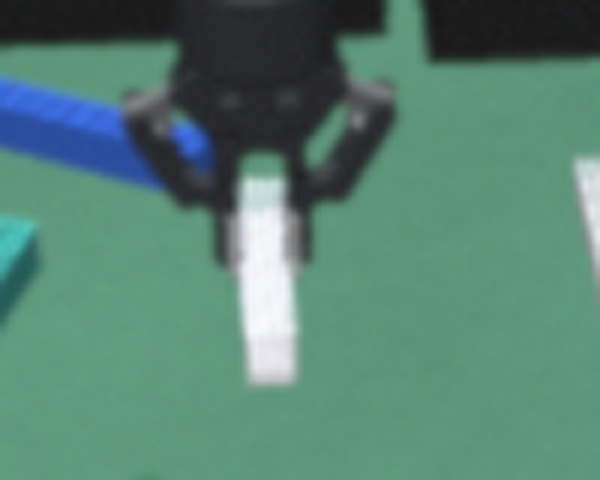

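The gripper holds the tall strip; it shows between the fingers at crop (268,240), side ≈ (305,150). Next is the lift and the transfer.

```bash
python3 -m inch '[{"dx":0,"dy":0,"dz":-3,"wx":0,"wy":0,"wz":0},{"dx":0,"dy":0,"dz":-5.5,"wx":0,"wy":0,"wz":0},{"dx":0,"dy":0,"dz":0,"wx":0,"wy":0,"wz":0}]';  python3 - <<'E'
from h import *
plan(.599,-.037,.170,-3,8)
E
```

```text
t: 2.58
tcp_pos: [0.4349, 0.2744, 0.1767]
tool_rot: [0.699, 0.715, 0.004, 0.002]
force: [1.5, 0.5, -1.3]
finger_gap: 0.241
gripper_force: 59.5
tcp [0.4349 0.2744 0.1767] rot/row [ 0.06 -0.02  0.54] step mm 44.0 t 2.575
[-3.94  1.96  0.09]
[-3.92  2.    0.09]
[-3.9   2.04  0.09]
[-3.88  2.07  0.09]
[-3.86  2.11  0.09]
[-3.84  2.14  0.09]
[-3.82  2.18  0.09]
[-3.8   2.22  0.09]
```

```bash
python3 -m inch '[{"dx":-3.94,"dy":1.96,"dz":0,"wx":0,"wy":0,"wz":0.5},{"dx":-3.92,"dy":2,"dz":0,"wx":0,"wy":0,"wz":0.5},{"dx":-3.9,"dy":2.04,"dz":0.1,"wx":0,"wy":0,"wz":0.6},{"dx":-3.88,"dy":2.07,"dz":0.1,"wx":0,"wy":0,"wz":0.5},{"dx":-3.86,"dy":2.11,"dz":0.1,"wx":0,"wy":0,"wz":0.6},{"dx":-3.84,"dy":2.14,"dz":0.1,"wx":0,"wy":0,"wz":0.5},{"dx":-3.82,"dy":2.18,"dz":0.1,"wx":0,"wy":0,"wz":0.6},{"dx":-3.8,"dy":2.22,"dz":0.1,"wx":0,"wy":0,"wz":0.5},{"dx":0,"dy":0,"dz":0,"wx":0,"wy":0,"wz":0},{"dx":0,"dy":0,"dz":0,"wx":0,"wy":0,"wz":0}]';  python3 - <<'E'
from h import *
plan(.599,-.037,.125,-3,1)
E
```

```text
t: 3.82
tcp_pos: [0.5955, -0.0375, 0.1657]
tool_rot: [0.726, 0.688, -0.001, -0.002]
force: [-0.6, 0.2, -1.8]
finger_gap: 0.235
gripper_force: 59.4
tcp [ 0.5955 -0.0375  0.1657] rot/row [-0.19 -0.05 -0.06] step mm 40.9 t 3.825
[0.06 0.36 4.07]
```

```bash
python3 -m inch '[{"dx":0.06,"dy":0.36,"dz":3.5,"wx":-0.2,"wy":0,"wz":0},{"dx":0,"dy":0,"dz":0,"wx":0,"wy":0,"wz":0},{"dx":0,"dy":0,"dz":0,"wx":0,"wy":0,"wz":0}]';  python3 - <<'E'
from h import *
from station import sense
plan(.599,-.037,.102,-3,1)
for n in('side','top'):cv2.imwrite(f'pics/{n}2.png',eyes.snapshot(n)[:,:,::-1])
s=cv2.imread('pics/side2.png');t=cv2.imread('pics/top2.png')
# overlay predicted strip outline
def draw(n,im,p,col):
    h=cv2.convexHull(proj(n,p).astype(np.float32)); 
    return h
k=6
outs=[]
for n,im,(x,y,w,h) in(('side',s,(335,185,75,85)),('top',t,(305,125,90,50))):
    o=cv2.resize(im[y:y+h,x:x+w],None,fx=k,fy=k,interpolation=cv2.INTER_CUBIC)
    z0=sense()['tcp_pos'][2]-.0894
    for B,c in((place(box(-43,43,-100,100,22,22),FX[0],FX[1],0,FX[2]),(0,0,255)),(place(box(-14,14,-69,69,22,22),FX[0],FX[1],0,FX[2]),(0,160,255)),(place(box(-11,11,-65,65,28,28),.599,-.040,z0,FX[2]),(255,0,0))):
        q=((proj(n,B)-[x,y]+.5)*k-.5).astype(np.float32)
        cv2.polylines(o,[cv2.convexHull(q).astype(int)],True,c,1)
    outs.append(o)
H=max(o.shape[0] for o in outs)
o=np.hstack([cv2.copyMakeBorder(o,0,H-o.shape[0],0,0,cv2.BORDER_CONSTANT) for o in outs])
cv2.imwrite('pics/c5.png',cv2.resize(o,(800,int(H*800/o.shape[1]))))
E
```

```text
t: 4.2
tcp_pos: [0.6, -0.0363, 0.1322]
tool_rot: [0.725, 0.689, 0.001, 0.001]
force: [0.1, -0.1, -0.9]
finger_gap: 0.232
gripper_force: 59.3
tcp [ 0.6    -0.0363  0.1322] rot/row [ 0.15 -0.01  0.05] step mm 30.2 t 4.2
[-0.07 -0.1   3.02]
```

View pics/c5.png

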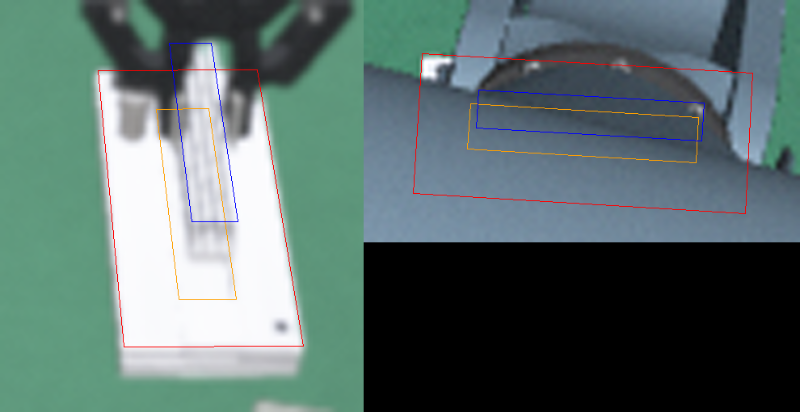

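The strip (side crop near end ≈ (188–236, 222)) hangs over the pocket outline, about 1 mm towards -x. I'll descend with a small correction.

```bash
python3 -m inch '[{"dx":-0.07,"dy":0.07,"dz":1,"wx":0,"wy":0,"wz":0},{"dx":0,"dy":0,"dz":0.8,"wx":0,"wy":0,"wz":0},{"dx":0,"dy":0,"dz":0.6,"wx":0,"wy":0,"wz":0},{"dx":0,"dy":0,"dz":0,"wx":0,"wy":0,"wz":0},{"dx":0,"dy":0,"dz":0,"wx":0,"wy":0,"wz":0}]'; python3 -m inch '[{"dx":0,"dy":0,"dz":0.4,"wx":0,"wy":0,"wz":0},{"dx":0,"dy":0,"dz":0.2,"wx":0,"wy":0,"wz":0},{"dx":0,"dy":0,"dz":0,"wx":0,"wy":0,"wz":0},{"dx":0,"dy":0,"dz":0,"wx":0,"wy":0,"wz":0}]'
```

```text
t: 4.92
tcp_pos: [0.601, -0.0381, 0.1078]
tool_rot: [0.726, 0.688, 0.001, 0.001]
force: [-0.4, 0.5, -1.8]
finger_gap: 0.236
gripper_force: 59.4
t: 5.42
tcp_pos: [0.601, -0.0381, 0.1018]
tool_rot: [0.726, 0.688, 0.001, 0.001]
force: [-1.6, 0.2, -1.7]
finger_gap: 0.243
gripper_force: 59.3
```

```bash
python3 -m inch '[{"dx":0,"dy":0,"dz":0.15,"wx":0,"wy":0,"wz":0},{"dx":0,"dy":0,"dz":0,"wx":0,"wy":0,"wz":0},{"dx":0,"dy":0,"dz":0,"wx":0,"wy":0,"wz":0}]'
```

```text
t: 5.8
tcp_pos: [0.6011, -0.0381, 0.1014]
tool_rot: [0.725, 0.688, 0.001, 0.001]
force: [-1.9, 0.8, 5.5]
finger_gap: 0.239
gripper_force: 60.2
```

```bash
python3 -m inch '[{"dx":0,"dy":0,"dz":0,"wx":0,"wy":0,"wz":0},{"dx":0,"dy":0,"dz":0,"wx":0,"wy":0,"wz":0},{"dx":0,"dy":0,"dz":-2,"wx":0,"wy":0,"wz":0},{"dx":0,"dy":0,"dz":-4,"wx":0,"wy":0,"wz":0},{"dx":0,"dy":0,"dz":-4,"wx":0,"wy":0,"wz":0},{"dx":0,"dy":0,"dz":0,"wx":0,"wy":0,"wz":0}]' 0.55; python3 - <<'E'
from h import *
plan(.608,-.2405,.20,80,9)
E
```

```text
t: 6.55
tcp_pos: [0.6033, -0.0386, 0.2053]
tool_rot: [0.726, 0.688, 0.004, 0.005]
force: [0.9, -0.2, -0.3]
finger_gap: 0.548
gripper_force: 0.0
tcp [ 0.6033 -0.0386  0.2053] rot/row [ 0.06  0.07 -9.22] step mm 22.4 t 6.55
[-2.24  0.17  0.07]
[-2.24 -0.19  0.06]
[-2.18 -0.55  0.06]
[-2.06 -0.89  0.06]
[-1.89 -1.21  0.06]
[-1.67 -1.5   0.06]
[-1.41 -1.74  0.06]
[-1.11 -1.95  0.06]
[-0.79 -2.1   0.06]
```

```bash
python3 -m inch '[{"dx":-2.24,"dy":0.17,"dz":0.05,"wx":0,"wy":0,"wz":-9.2},{"dx":-2.24,"dy":-0.19,"dz":0.05,"wx":0,"wy":0,"wz":-9.2},{"dx":-2.18,"dy":-0.55,"dz":0.05,"wx":0,"wy":0,"wz":-9.2},{"dx":-2.06,"dy":-0.89,"dz":0.05,"wx":0,"wy":0,"wz":-9.2},{"dx":-1.89,"dy":-1.21,"dz":0.05,"wx":0,"wy":0,"wz":-9.2},{"dx":-1.67,"dy":-1.5,"dz":0.05,"wx":0,"wy":0,"wz":-9.2},{"dx":-1.41,"dy":-1.74,"dz":0.05,"wx":0,"wy":0,"wz":-9.2},{"dx":-1.11,"dy":-1.95,"dz":0.05,"wx":0,"wy":0,"wz":-9.2},{"dx":-0.79,"dy":-2.1,"dz":0.05,"wx":0,"wy":0,"wz":-9.2},{"dx":0,"dy":0,"dz":0,"wx":0,"wy":0,"wz":0}]'; python3 - <<'E'
from h import *
for n in('side','top'):cv2.imwrite(f'pics/{n}3.png',eyes.snapshot(n)[:,:,::-1])
im={n:cv2.imread(f'pics/{n}3.png') for n in('side','top')}
# strip seat check: fit in side view (white on white fixture -> bottom end edges); save overlay
n,(x,y,w,h),k='side',(335,185,100,125),4.8
o=cv2.resize(im[n][y:y+h,x:x+w],None,fx=k,fy=k,interpolation=cv2.INTER_CUBIC)
cv2.imwrite('pics/c6.png',o)
plan(.608,-.2405,.118,80,3)
print(proj('side',[.608,-.2405,.086]))
E
```

```text
t: 7.8
tcp_pos: [0.6049, -0.2415, 0.1957]
tool_rot: [0.091, 0.996, 0.0, 0.002]
force: [-0.5, -0.1, -0.1]
finger_gap: 0.552
gripper_force: 0.0
tcp [ 0.6046 -0.2395  0.1956] rot/row [ 0.03  0.04 -0.13] step mm 25.9 t 7.9
[-0.11 -0.02  2.59]
[-0.11 -0.02  2.59]
[-0.12 -0.02  2.59]
[[395.08362181 271.19783367]]
```

View pics/c6.png

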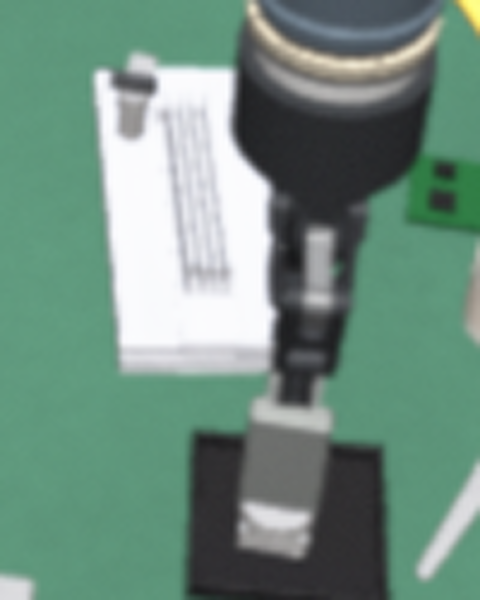

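The strip lies flat in the pocket, side crop (165–230, 105–290). The fingers are above the key handle at (290,410). Now I descend on the key and grip it.

```bash
python3 -m inch '[{"dx":-0.1,"dy":0,"dz":2.6,"wx":0,"wy":0,"wz":-0.1},{"dx":-0.1,"dy":0,"dz":2.6,"wx":0,"wy":0,"wz":-0.1},{"dx":-0.1,"dy":0,"dz":2.6,"wx":0,"wy":0,"wz":-0.1},{"dx":0,"dy":0,"dz":0,"wx":0,"wy":0,"wz":0},{"dx":0,"dy":0,"dz":0,"wx":0,"wy":0,"wz":0}]'; python3 -m inch '[{"dx":0,"dy":0,"dz":0,"wx":0,"wy":0,"wz":0},{"dx":0,"dy":0,"dz":0,"wx":0,"wy":0,"wz":0},{"dx":0,"dy":0,"dz":0,"wx":0,"wy":0,"wz":0},{"dx":0,"dy":0,"dz":0,"wx":0,"wy":0,"wz":0}]' 0 80
```

```text
t: 8.52
tcp_pos: [0.6087, -0.24, 0.1188]
tool_rot: [0.087, 0.996, -0.0, 0.002]
force: [-0.5, -1.1, 0.3]
finger_gap: 0.549
gripper_force: 0.0
t: 9.02
tcp_pos: [0.6089, -0.241, 0.1193]
tool_rot: [0.087, 0.996, -0.0, 0.003]
force: [0.3, 0.8, 6.7]
finger_gap: 0.152
gripper_force: 78.4
```

```bash
python3 -m inch '[{"dx":0,"dy":0,"dz":-4,"wx":0,"wy":0,"wz":0},{"dx":0,"dy":0,"dz":-5,"wx":0,"wy":0,"wz":0},{"dx":0,"dy":0,"dz":0,"wx":0,"wy":0,"wz":0}]'; python3 - <<'E'
from h import *
im={n:cv2.imread(f'pics/{n}0.png') for n in('side','top')}
d=lambda c:(c.max(-1)<125)
f=lambda p:[place(box(-3,3,-13,13,52,62),p[0],p[1],0,p[2])]
R=dict(side=(355,194,16,14),top=(326,152,14,13))
for cams in(('side','top'),('side',),('top',)):
    v=[(n,R[n],mask(im[n],R[n],d)) for n in cams]
    print(cams,fit(f,v,[.5737,.0116,1.35],[.004,.004,.15]))
plan(.5737,.0116,.215,77.2,7)
E
```

```text
t: 9.4
tcp_pos: [0.6101, -0.2419, 0.2124]
tool_rot: [0.087, 0.996, -0.002, 0.006]
force: [0.8, 0.1, -0.8]
finger_gap: 0.152
gripper_force: 77.9
('side', 'top') (array([0.57139119, 0.01211854, 1.38028987]), np.float64(0.44701881048667713))
('side',) (array([0.57272223, 0.01344607, 1.38237981]), np.float64(0.49694952856350527))
('top',) (array([0.57144219, 0.01211067, 1.38103281]), np.float64(0.39089848308051345))
tcp [ 0.6101 -0.2419  0.2124] rot/row [-0.02  0.1   0.41] step mm 36.6 t 9.4
[ 1.14  3.48 -0.06]
[ 1.16  3.47 -0.06]
[ 1.19  3.46 -0.06]
[ 1.21  3.45 -0.05]
[ 1.23  3.44 -0.05]
[ 1.26  3.43 -0.04]
[ 1.28  3.43 -0.04]
```

```bash
python3 -m inch '[{"dx":1.14,"dy":3.48,"dz":-0.06,"wx":0,"wy":0.1,"wz":0.3},{"dx":1.16,"dy":3.47,"dz":-0.06,"wx":0,"wy":0.1,"wz":0.3},{"dx":1.19,"dy":3.46,"dz":-0.06,"wx":0,"wy":0.1,"wz":0.3},{"dx":1.21,"dy":3.45,"dz":-0.05,"wx":0,"wy":0.1,"wz":0.3},{"dx":1.23,"dy":3.44,"dz":-0.05,"wx":0,"wy":0.1,"wz":0.3},{"dx":1.26,"dy":3.43,"dz":-0.05,"wx":0,"wy":0.1,"wz":0.3},{"dx":1.28,"dy":3.43,"dz":-0.05,"wx":0,"wy":0,"wz":0.3},{"dx":0,"dy":0,"dz":0,"wx":0,"wy":0,"wz":0},{"dx":0,"dy":0,"dz":0,"wx":0,"wy":0,"wz":0}]'; python3 - <<'E'
from h import *
plan(.573,.0118,.186,78,1)
E
```

```text
t: 10.52
tcp_pos: [0.57, 0.0124, 0.2113]
tool_rot: [0.105, 0.995, 0.0, -0.004]
force: [-0.5, 0.2, -0.7]
finger_gap: 0.155
gripper_force: 78.2
tcp [0.57   0.0124 0.2113] rot/row [-0.01 -0.46 -0.01] step mm 25.4 t 10.525
[-0.33  0.01  2.52]
```

```bash
python3 -m inch '[{"dx":-0.3,"dy":0,"dz":1.5,"wx":0,"wy":-0.4,"wz":0},{"dx":0,"dy":0,"dz":1,"wx":0,"wy":0,"wz":0},{"dx":0,"dy":0,"dz":0,"wx":0,"wy":0,"wz":0},{"dx":0,"dy":0,"dz":0,"wx":0,"wy":0,"wz":0}]'; python3 - <<'E'
from h import *
plan(.573,.0118,.18,78,1)
cv2.imwrite('pics/side4.png',eyes.snapshot('side')[:,:,::-1])
s=cv2.imread('pics/side4.png');cv2.imwrite('pics/c7.png',cv2.resize(s[140:230,330:410],None,fx=6.6,fy=6.6,interpolation=cv2.INTER_CUBIC))
E
```

```text
t: 11.02
tcp_pos: [0.5732, 0.0115, 0.1871]
tool_rot: [0.105, 0.994, 0.0, 0.0]
force: [0.1, 0.2, -1.7]
finger_gap: 0.157
gripper_force: 78.2
tcp [0.5732 0.0115 0.1871] rot/row [ 0.02  0.   -0.07] step mm 7.1 t 11.025
[0.02 0.02 0.71]
```

View pics/c7.png

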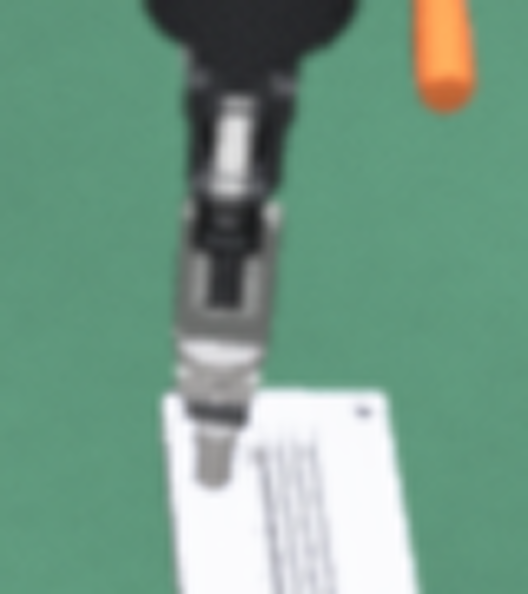

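The key (cheeks at crop (217,380)) hangs right above the dark bar head (217,412). Descending slowly.

```bash
python3 -m inch '[{"dx":0,"dy":0,"dz":0.7,"wx":0,"wy":0,"wz":0},{"dx":0,"dy":0,"dz":0.5,"wx":0,"wy":0,"wz":0},{"dx":0,"dy":0,"dz":0,"wx":0,"wy":0,"wz":0},{"dx":0,"dy":0,"dz":0,"wx":0,"wy":0,"wz":0}]'
```

```text
t: 11.58
tcp_pos: [0.5729, 0.0117, 0.1748]
tool_rot: [0.105, 0.995, -0.0, -0.0]
force: [-0.1, -2.4, -2.3]
finger_gap: 0.152
gripper_force: 78.1
```

Below the bar top with no contact in z, so it is going on.

```bash
python3 -m inch '[{"dx":0,"dy":0,"dz":0.4,"wx":0,"wy":0,"wz":0},{"dx":0,"dy":0,"dz":0.25,"wx":0,"wy":0,"wz":0},{"dx":0,"dy":0,"dz":0,"wx":0,"wy":0,"wz":0},{"dx":0,"dy":0,"dz":0,"wx":0,"wy":0,"wz":0}]';python3 -c "
from station import sense;print(sense()['ft_torque'])"
```

```text
t: 12.08
tcp_pos: [0.5731, 0.0117, 0.1683]
tool_rot: [0.105, 0.994, -0.0, 0.0]
force: [1.4, -4.4, -3.4]
finger_gap: 0.15
gripper_force: 78.1
[-0.96622866 -0.09237793 -0.06033773]
```

```bash
python3 -m inch '[{"dx":0,"dy":-0.08,"dz":0.05,"wx":0,"wy":0,"wz":7},{"dx":0,"dy":0,"dz":0,"wx":0,"wy":0,"wz":8},{"dx":0,"dy":0,"dz":0,"wx":0,"wy":0,"wz":8},{"dx":0,"dy":0,"dz":0,"wx":0,"wy":0,"wz":8},{"dx":0,"dy":0,"dz":0,"wx":0,"wy":0,"wz":8},{"dx":0,"dy":0,"dz":0,"wx":0,"wy":0,"wz":8},{"dx":0,"dy":0,"dz":0,"wx":0,"wy":0,"wz":0}]';python3 -c "
from station import sense;print(sense()['ft_torque'])
from h import plan;plan(.573,.0117,.168,-3,1)"
```

```text
t: 12.95
tcp_pos: [0.5723, 0.0119, 0.1678]
tool_rot: [0.492, 0.87, 0.0, -0.001]
force: [-0.4, -0.4, -1.7]
finger_gap: 0.157
gripper_force: 78.4
[-0.19374781  0.08590554  0.03765102]
tcp [0.5723 0.0119 0.1678] rot/row [-0.05 -0.12 34.03] step mm 0.7 t 12.95
[-0.05  0.05 -0.02]
```

```bash
python3 -m inch '[{"dx":0,"dy":0,"dz":0,"wx":0,"wy":0,"wz":8},{"dx":0,"dy":0,"dz":0,"wx":0,"wy":0,"wz":8},{"dx":0,"dy":0,"dz":0,"wx":0,"wy":0,"wz":8},{"dx":0,"dy":0,"dz":0,"wx":0,"wy":0,"wz":8},{"dx":0,"dy":0,"dz":0,"wx":0,"wy":0,"wz":4},{"dx":0,"dy":0,"dz":0,"wx":0,"wy":0,"wz":0}]';python3 -c "
from station import sense;print(sense()['ft_torque'])
from h import plan;plan(.573,.0117,.168,-3,1)"; python3 -m inch '[{"dx":0,"dy":0,"dz":0,"wx":0,"wy":0,"wz":3},{"dx":0,"dy":0,"dz":0,"wx":0,"wy":0,"wz":3},{"dx":0,"dy":0,"dz":0,"wx":0,"wy":0,"wz":0}]';python3 -c "
from station import sense;print(sense()['ft_torque'])
from h import plan;plan(.573,.0117,.168,-3,1)"
```

```text
t: 13.7
tcp_pos: [0.573, 0.012, 0.1679]
tool_rot: [0.737, 0.676, 0.001, -0.0]
force: [1.3, 0.6, -2.6]
finger_gap: 0.153
gripper_force: 78.2
[ 0.06405229 -0.1861461   0.06631933]
tcp [0.573  0.012  0.1679] rot/row [ 0.03 -0.1  -1.9 ] step mm 0.3 t 13.7
[-0.03 -0.   -0.01]
t: 14.08
tcp_pos: [0.5732, 0.0118, 0.1681]
tool_rot: [0.771, 0.637, 0.001, -0.0]
force: [1.5, 1.2, -1.9]
finger_gap: 0.157
gripper_force: 78.2
[ 0.15303646 -0.35657409  0.04033005]
tcp [0.5732 0.0118 0.1681] rot/row [ 0.05 -0.08 -7.91] step mm 0.3 t 14.075
[-0.02 -0.02  0.01]
```

```bash
for i in 1; do python3 -m inch '[{"dx":0,"dy":0,"dz":0,"wx":0,"wy":0,"wz":2.5},{"dx":0,"dy":0,"dz":0,"wx":0,"wy":0,"wz":2.5},{"dx":0,"dy":0,"dz":0,"wx":0,"wy":0,"wz":0},{"dx":0,"dy":0,"dz":0,"wx":0,"wy":0,"wz":0}]';python3 -c "
from station import sense;print(sense()['ft_torque'])
from h import plan;plan(.573,.0117,.168,-3,1)"; done
```

```text
t: 14.58
tcp_pos: [0.5733, 0.0117, 0.168]
tool_rot: [0.798, 0.602, 0.001, -0.0]
force: [2.9, 2.9, -3.0]
finger_gap: 0.154
gripper_force: 78.2
[ 0.50477099 -0.57360968  0.40955643]
tcp [0.5733 0.0117 0.168 ] rot/row [  0.05  -0.06 -12.92] step mm 0.3 t 14.575
[-0.   -0.03  0.  ]
```

```bash
python3 -m inch '[{"dx":0,"dy":0,"dz":0,"wx":0,"wy":0,"wz":2.5},{"dx":0,"dy":0,"dz":0,"wx":0,"wy":0,"wz":0},{"dx":0,"dy":0,"dz":0,"wx":0,"wy":0,"wz":0}]';python3 -c "
from station import sense;print(sense()['ft_torque'])
from h import plan;plan(.573,.0117,.168,-3,1)
from h import *
cv2.imwrite('pics/side5.png',eyes.snapshot('side')[:,:,::-1]);cv2.imwrite('pics/top5.png',eyes.snapshot('top')[:,:,::-1])
s=cv2.imread('pics/side5.png');cv2.imwrite('pics/c8.png',cv2.resize(s[160:240,340:410],None,fx=7,fy=7,interpolation=cv2.INTER_CUBIC))"
```

```text
t: 14.95
tcp_pos: [0.5733, 0.0116, 0.1681]
tool_rot: [0.811, 0.585, 0.001, 0.0]
force: [2.9, 4.1, -5.0]
finger_gap: 0.157
gripper_force: 78.6
[ 0.79485319 -0.71837476  0.85632696]
tcp [0.5733 0.0116 0.1681] rot/row [  0.06  -0.04 -15.43] step mm 0.3 t 14.95
[ 0.   -0.03  0.01]
```

View pics/c8.png

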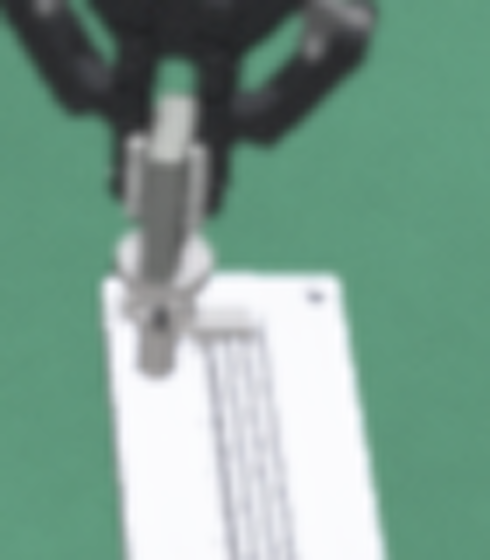

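The tongue now lies across the strip's far end (crop (225,320)), and the torque climbs against the stop (0.86 N m). Now I back off within the slack and lift.

```bash
python3 -m inch '[{"dx":0,"dy":0,"dz":0,"wx":0,"wy":0,"wz":-6.5},{"dx":0,"dy":0,"dz":0,"wx":0,"wy":0,"wz":-5.5},{"dx":0,"dy":0,"dz":0,"wx":0,"wy":0,"wz":0},{"dx":0,"dy":0,"dz":0,"wx":0,"wy":0,"wz":0}]';python3 -c "
from station import sense;print(sense()['ft_torque'])
from h import plan;plan(.573,.0117,.168,-3,1)"
```

```text
t: 15.55
tcp_pos: [0.5722, 0.0109, 0.168]
tool_rot: [0.747, 0.665, -0.001, -0.001]
force: [-0.3, -0.5, -0.8]
finger_gap: 0.155
gripper_force: 78.5
[-0.00371884 -0.01927006 -0.02279877]
tcp [0.5722 0.0109 0.168 ] rot/row [-0.1  -0.01 -3.67] step mm 1.1 t 15.55
[ 0.09  0.07 -0.  ]
```

```bash
python3 -m inch '[{"dx":0,"dy":0,"dz":-0.8,"wx":0,"wy":0,"wz":0},{"dx":0,"dy":0,"dz":-1.5,"wx":0,"wy":0,"wz":0},{"dx":0,"dy":0,"dz":-2.5,"wx":0,"wy":0,"wz":0},{"dx":0,"dy":0,"dz":0,"wx":0,"wy":0,"wz":0}]';python3 -c "
from h import plan;plan(.610,-.240,.205,80,10)"
```

```text
t: 16.05
tcp_pos: [0.5742, 0.0111, 0.2187]
tool_rot: [0.746, 0.666, 0.002, 0.002]
force: [0.5, -0.1, -0.4]
finger_gap: 0.156
gripper_force: 78.6
tcp [0.5742 0.0111 0.2187] rot/row [ 0.03  0.02 -8.65] step mm 25.4 t 16.05
[-2.45  0.64  0.14]
[-2.52  0.26  0.14]
[-2.53 -0.12  0.14]
[-2.49 -0.5   0.14]
[-2.38 -0.87  0.14]
[-2.23 -1.22  0.14]
[-2.02 -1.54  0.14]
[-1.76 -1.82  0.14]
[-1.47 -2.07  0.14]
[-1.14 -2.26  0.14]
```

```bash
python3 -m inch '[{"dx":-2.45,"dy":0.64,"dz":0.1,"wx":0,"wy":0,"wz":-8.6},{"dx":-2.52,"dy":0.26,"dz":0.1,"wx":0,"wy":0,"wz":-8.6},{"dx":-2.53,"dy":-0.12,"dz":0.1,"wx":0,"wy":0,"wz":-8.6},{"dx":-2.49,"dy":-0.5,"dz":0.1,"wx":0,"wy":0,"wz":-8.6},{"dx":-2.38,"dy":-0.87,"dz":0.1,"wx":0,"wy":0,"wz":-8.6},{"dx":-2.23,"dy":-1.22,"dz":0.1,"wx":0,"wy":0,"wz":-8.6},{"dx":-2.02,"dy":-1.54,"dz":0.1,"wx":0,"wy":0,"wz":-8.6},{"dx":-1.76,"dy":-1.82,"dz":0.1,"wx":0,"wy":0,"wz":-8.6},{"dx":-1.47,"dy":-2.07,"dz":0.1,"wx":0,"wy":0,"wz":-8.6},{"dx":-1.14,"dy":-2.26,"dz":0.1,"wx":0,"wy":0,"wz":-8.6}]'; python3 -m inch '[{"dx":0,"dy":0,"dz":0,"wx":0,"wy":0,"wz":0},{"dx":0,"dy":0,"dz":0,"wx":0,"wy":0,"wz":0}]';python3 -c "
from h import plan;plan(.610,-.240,.125,80,3)"
```

```text
t: 17.3
tcp_pos: [0.6069, -0.2405, 0.2051]
tool_rot: [0.089, 0.996, 0.001, -0.001]
force: [-0.3, -0.6, -1.8]
finger_gap: 0.152
gripper_force: 78.5
t: 17.55
tcp_pos: [0.6067, -0.2391, 0.2053]
tool_rot: [0.093, 0.996, 0.001, -0.001]
force: [0.0, 0.3, -1.2]
finger_gap: 0.151
gripper_force: 78.5
tcp [ 0.6067 -0.2391  0.2053] rot/row [ 0.03 -0.04 -0.21] step mm 26.8 t 17.55
[-0.12 -0.01  2.68]
[-0.12 -0.01  2.68]
[-0.12 -0.01  2.68]
```

```bash
python3 -m inch '[{"dx":-0.12,"dy":0,"dz":2.7,"wx":0,"wy":0,"wz":-0.2},{"dx":-0.12,"dy":0,"dz":2.7,"wx":0,"wy":0,"wz":-0.2},{"dx":-0.12,"dy":0,"dz":2.5,"wx":0,"wy":0,"wz":-0.2},{"dx":0,"dy":0,"dz":0,"wx":0,"wy":0,"wz":0},{"dx":0,"dy":0,"dz":0,"wx":0,"wy":0,"wz":0}]'; python3 -m inch '[{"dx":0,"dy":0,"dz":0.3,"wx":0,"wy":0,"wz":0},{"dx":0,"dy":0,"dz":0.2,"wx":0,"wy":0,"wz":0},{"dx":0,"dy":0,"dz":0,"wx":0,"wy":0,"wz":0},{"dx":0,"dy":0,"dz":0,"wx":0,"wy":0,"wz":0}]'
```

```text
t: 18.18
tcp_pos: [0.6113, -0.24, 0.1277]
tool_rot: [0.086, 0.996, 0.0, 0.0]
force: [-0.3, -0.4, -1.2]
finger_gap: 0.153
gripper_force: 78.5
t: 18.68
tcp_pos: [0.611, -0.2407, 0.1221]
tool_rot: [0.087, 0.996, 0.0, 0.0]
force: [0.1, -0.4, -1.9]
finger_gap: 0.154
gripper_force: 78.5
```

```bash
python3 -m inch '[{"dx":0,"dy":0,"dz":0.2,"wx":0,"wy":0,"wz":0},{"dx":0,"dy":0,"dz":0.15,"wx":0,"wy":0,"wz":0},{"dx":0,"dy":0,"dz":0,"wx":0,"wy":0,"wz":0},{"dx":0,"dy":0,"dz":0,"wx":0,"wy":0,"wz":0}]'
```

```text
t: 19.18
tcp_pos: [0.611, -0.2407, 0.1194]
tool_rot: [0.087, 0.996, 0.0, 0.0]
force: [-1.4, 1.0, 5.2]
finger_gap: 0.152
gripper_force: 79.5
```

```bash
python3 -m inch '[{"dx":0,"dy":0,"dz":0,"wx":0,"wy":0,"wz":0},{"dx":0,"dy":0,"dz":0,"wx":0,"wy":0,"wz":0},{"dx":0,"dy":0,"dz":0,"wx":0,"wy":0,"wz":0},{"dx":0,"dy":0,"dz":-3,"wx":0,"wy":0,"wz":0},{"dx":0,"dy":0,"dz":-5,"wx":0,"wy":0,"wz":0},{"dx":0,"dy":0,"dz":-2,"wx":0,"wy":0,"wz":0},{"dx":0,"dy":0,"dz":0,"wx":0,"wy":0,"wz":0}]' 0.6; python3 -c "
from h import plan;plan(.4557,-.3043,.21,80.1,4)"
```

```text
t: 20.05
tcp_pos: [0.6119, -0.2411, 0.2204]
tool_rot: [0.087, 0.996, -0.001, 0.002]
force: [0.7, -0.9, -0.3]
finger_gap: 0.598
gripper_force: 0.0
tcp [ 0.6119 -0.2411  0.2204] rot/row [-0.02  0.06 -0.01] step mm 42.2 t 20.05
[ 3.57 -2.23  0.25]
[ 3.57 -2.23  0.25]
[ 3.57 -2.23  0.25]
[ 3.57 -2.23  0.26]
```

```bash
python3 -m inch '[{"dx":3.57,"dy":-2.23,"dz":0.2,"wx":0,"wy":0,"wz":0},{"dx":3.57,"dy":-2.23,"dz":0.2,"wx":0,"wy":0,"wz":0},{"dx":3.57,"dy":-2.23,"dz":0.2,"wx":0,"wy":0,"wz":0},{"dx":3.57,"dy":-2.23,"dz":0.2,"wx":0,"wy":0,"wz":0},{"dx":0,"dy":0,"dz":0,"wx":0,"wy":0,"wz":0},{"dx":0,"dy":0,"dz":0,"wx":0,"wy":0,"wz":0}]'; python3 - <<'E'
from h import *
plan(.4557,-.3043,.134,80.1,3)
for n in('side','top'):cv2.imwrite(f'pics/{n}6.png',eyes.snapshot(n)[:,:,::-1])
im=cv2.imread('pics/top6.png'); i0=cv2.imread('pics/top0.png')
# gauge fit (side, is the gripper far enough?), key upright check, clamp bar
d=lambda c:(c.max(-1)<125)
f=lambda p:[place(box(-3,3,-13,13,52,62),p[0],p[1],0,p[2])]
for n,r in(('side',(355,194,16,14)),('top',(326,152,14,13))):
    I=cv2.imread(f'pics/{n}6.png'); print(n,fit(f,[(n,r,mask(I,r,d))],[.5737,.0116,-.05],[.004,.004,.2]))
# tongue/strip patch mean differences and key patch
for n,r in(('side',(378,262,40,44)),('top',(398,130,36,38))):
    a=cv2.imread(f'pics/{n}0.png');b=cv2.imread(f'pics/{n}6.png');x,y,w,h=r
    s,resp=cv2.phaseCorrelate(a[y:y+h,x:x+w].mean(-1),b[y:y+h,x:x+w].mean(-1)); print('key shift px',n,np.round(s,2),round(resp,2))
E
```

```text
t: 20.8
tcp_pos: [0.4551, -0.3038, 0.2096]
tool_rot: [0.087, 0.996, 0.001, -0.0]
force: [0.9, 0.6, -0.1]
finger_gap: 0.598
gripper_force: 0.0
tcp [ 0.4551 -0.3038  0.2096] rot/row [ 0.02 -0.01 -0.02] step mm 25.2 t 20.8
[-0.03 -0.02  2.52]
[-0.03 -0.02  2.52]
[-0.02 -0.01  2.52]
side (array([ 0.57279479,  0.01129907, -0.10116926]), np.float64(0.551345962113659))
top (array([0.57170533, 0.01323221, 0.01144491]), np.float64(0.5576739752144899))
key shift px side [0.56 0.81] 0.95
key shift px top [ 0.27 -0.23] 0.98
```

The clamp bar is now along fixture y (closed), and the key stands in its tray (image correlation 0.95 or better). Next is the gauge.

```bash
python3 -m inch '[{"dx":0,"dy":0,"dz":2.5,"wx":0,"wy":0,"wz":0},{"dx":0,"dy":0,"dz":2.5,"wx":0,"wy":0,"wz":0},{"dx":0,"dy":0,"dz":2.5,"wx":0,"wy":0,"wz":0},{"dx":0,"dy":0,"dz":0,"wx":0,"wy":0,"wz":0},{"dx":0,"dy":0,"dz":0,"wx":0,"wy":0,"wz":0}]'; python3 -m inch '[{"dx":0,"dy":0,"dz":0,"wx":0,"wy":0,"wz":0},{"dx":0,"dy":0,"dz":0,"wx":0,"wy":0,"wz":0},{"dx":0,"dy":0,"dz":0,"wx":0,"wy":0,"wz":0},{"dx":0,"dy":0,"dz":0,"wx":0,"wy":0,"wz":0}]' 0 70
```

```text
t: 21.52
tcp_pos: [0.4558, -0.3038, 0.1359]
tool_rot: [0.086, 0.996, -0.0, 0.0]
force: [-0.5, -0.1, 0.6]
finger_gap: 0.6
gripper_force: 0.0
t: 22.02
tcp_pos: [0.4556, -0.3044, 0.1366]
tool_rot: [0.087, 0.996, -0.001, 0.001]
force: [0.8, 0.2, 5.6]
finger_gap: 0.343
gripper_force: 69.4
```

```bash
python3 -m inch '[{"dx":0,"dy":0,"dz":-2,"wx":0,"wy":0,"wz":0},{"dx":0,"dy":0,"dz":-4,"wx":0,"wy":0,"wz":0},{"dx":0,"dy":0,"dz":-4,"wx":0,"wy":0,"wz":0},{"dx":0,"dy":0,"dz":0,"wx":0,"wy":0,"wz":0}]'; python3 -c "
from h import *
p=fxp(0,-25,22);print(p);plan(p[0],p[1],.235,87,7)"
```

```text
t: 22.52
tcp_pos: [0.4557, -0.3047, 0.2377]
tool_rot: [0.087, 0.996, -0.002, 0.002]
force: [-0.2, -1.0, -5.0]
finger_gap: 0.347
gripper_force: 70.3
[ 0.5976881  -0.06476555  0.022     ]
tcp [ 0.4557 -0.3047  0.2377] rot/row [-0.03  0.04 -0.99] step mm 39.8 t 22.525
[-1.41  3.73  0.03]
[-1.47  3.7   0.03]
[-1.53  3.68  0.03]
[-1.6   3.65  0.04]
[-1.66  3.62  0.04]
[-1.72  3.59  0.04]
[-1.78  3.56  0.04]
```

```bash
python3 -m inch '[{"dx":-1.41,"dy":3.73,"dz":0,"wx":0,"wy":0,"wz":-1},{"dx":-1.47,"dy":3.7,"dz":0,"wx":0,"wy":0,"wz":-1},{"dx":-1.53,"dy":3.68,"dz":0,"wx":0,"wy":0,"wz":-1},{"dx":-1.6,"dy":3.65,"dz":0,"wx":0,"wy":0,"wz":-1},{"dx":-1.66,"dy":3.62,"dz":0,"wx":0,"wy":0,"wz":-1},{"dx":-1.72,"dy":3.59,"dz":0,"wx":0,"wy":0,"wz":-1},{"dx":-1.78,"dy":3.56,"dz":0,"wx":0,"wy":0,"wz":-1},{"dx":0,"dy":0,"dz":0,"wx":0,"wy":0,"wz":0},{"dx":0,"dy":0,"dz":0,"wx":0,"wy":0,"wz":0},{"dx":0,"dy":0,"dz":0,"wx":0,"wy":0,"wz":0}]'; python3 -c "
from h import *
p=fxp(0,-25,22);plan(p[0],p[1],.19,87,2)"
```

```text
t: 23.78
tcp_pos: [0.5957, -0.0645, 0.2344]
tool_rot: [0.026, 1.0, 0.0, -0.001]
force: [-0.3, 0.2, -3.6]
finger_gap: 0.339
gripper_force: 70.8
tcp [ 0.5957 -0.0645  0.2344] rot/row [ 0.02 -0.07 -0.  ] step mm 22.2 t 23.775
[-0.11 -0.01  2.22]
[-0.1  -0.01  2.22]
```

```bash
python3 -m inch '[{"dx":-0.1,"dy":0,"dz":2.2,"wx":0,"wy":-0.1,"wz":0},{"dx":-0.1,"dy":0,"dz":2.2,"wx":0,"wy":-0.1,"wz":0},{"dx":0,"dy":0,"dz":1,"wx":0,"wy":0,"wz":0},{"dx":0,"dy":0,"dz":0,"wx":0,"wy":0,"wz":0},{"dx":0,"dy":0,"dz":0,"wx":0,"wy":0,"wz":0}]'; python3 - <<'E'
from h import *
p=fxp(0,-25,22);plan(p[0],p[1],.1595,87,1)
cv2.imwrite('pics/side7.png',eyes.snapshot('side')[:,:,::-1]);im=cv2.imread('pics/side7.png')
from station import sense
t=sense()['tcp_pos']; print(t)
# leg bottoms and beam expected projection; edge check via fit of gauge lower part (beam+legs) x only
p=place(np.array([[-.034,-.02,.0],[.034,-.02,.0],[-.034,-.02,.048],[.034,-.02,.048]]),t[0],t[1],t[2]-.1366,-.0525)
q=proj('side',p);print(np.round(q,1))
r=int(round(q[2:,1].mean()))+3
g=im[r,int(q[0,0])-10:int(q[1,0])+12]; print('row',r,'from',int(q[0,0])-10); print((g[:,1].astype(int)-g[:,2]).tolist())
E
```

```text
t: 24.4
tcp_pos: [0.5992, -0.0643, 0.1823]
tool_rot: [0.026, 1.0, -0.0, 0.003]
force: [0.1, 0.5, -4.7]
finger_gap: 0.341
gripper_force: 70.8
tcp [ 0.5992 -0.0643  0.1823] rot/row [-0.    0.29  0.04] step mm 22.8 t 24.4
[ 0.16 -0.05  2.28]
[ 0.59929143 -0.06419448  0.18242951]
[[363.5 231.9]
 [392.1 231.7]
 [364.7 217.2]
 [394.1 217. ]]
row 220 from 353
[57, 56, 43, 13, 2, 1, 1, 1, 0, 1, 1, -1, -1, -1, -2, -1, -1, -1, -2, 0, -1, 0, -2, 0, -2, -2, -2, -1, 0, 0, -1, 1, 0, 0, -1, -2, -2, -2, -2, -1, 4, 30, 51, 57, 57, 56, 56, 57, 57, 58, 58]
```

```bash
python3 -m inch '[{"dx":0.15,"dy":0,"dz":0.8,"wx":0,"wy":0.3,"wz":0},{"dx":0,"dy":0,"dz":0.6,"wx":0,"wy":0,"wz":0},{"dx":0,"dy":0,"dz":0.4,"wx":0,"wy":0,"wz":0},{"dx":0,"dy":0,"dz":0,"wx":0,"wy":0,"wz":0},{"dx":0,"dy":0,"dz":0,"wx":0,"wy":0,"wz":0}]'; python3 -m inch '[{"dx":0,"dy":0,"dz":0.2,"wx":0,"wy":0,"wz":0},{"dx":0,"dy":0,"dz":0.15,"wx":0,"wy":0,"wz":0},{"dx":0,"dy":0,"dz":0,"wx":0,"wy":0,"wz":0},{"dx":0,"dy":0,"dz":0,"wx":0,"wy":0,"wz":0}]'
```

```text
t: 25.08
tcp_pos: [0.5972, -0.0638, 0.1635]
tool_rot: [0.026, 1.0, 0.0, -0.001]
force: [-0.1, -0.7, -2.7]
finger_gap: 0.34
gripper_force: 70.9
t: 25.58
tcp_pos: [0.5972, -0.0638, 0.16]
tool_rot: [0.026, 1.0, 0.0, -0.001]
force: [-0.4, 0.1, -2.4]
finger_gap: 0.344
gripper_force: 70.9
```

```bash
python3 -m inch '[{"dx":0,"dy":0,"dz":0.1,"wx":0,"wy":0,"wz":0},{"dx":0,"dy":0,"dz":0.1,"wx":0,"wy":0,"wz":0},{"dx":0,"dy":0,"dz":0,"wx":0,"wy":0,"wz":0},{"dx":0,"dy":0,"dz":0,"wx":0,"wy":0,"wz":0}]'; python3 -c "
from station import sense;print(sense()['ft_torque'])"
```

```text
t: 26.08
tcp_pos: [0.5972, -0.0638, 0.1587]
tool_rot: [0.026, 1.0, 0.0, -0.001]
force: [-3.9, -0.8, 5.7]
finger_gap: 0.342
gripper_force: 72.1
[0.02746202 0.45973566 0.00115983]
```

```bash
python3 -m inch '[{"dx":0,"dy":0,"dz":0,"wx":0,"wy":0,"wz":0},{"dx":0,"dy":0,"dz":0,"wx":0,"wy":0,"wz":0}]' - 20; python3 -m inch '[{"dx":0,"dy":0,"dz":0,"wx":0,"wy":0,"wz":0},{"dx":0,"dy":0,"dz":0,"wx":0,"wy":0,"wz":0},{"dx":0,"dy":0,"dz":0,"wx":0,"wy":0,"wz":0}]' 0.6;  python3 -m inch '[{"dx":0,"dy":0,"dz":-2,"wx":0,"wy":0,"wz":0},{"dx":0,"dy":0,"dz":-5,"wx":0,"wy":0,"wz":0},{"dx":0,"dy":0,"dz":-5,"wx":0,"wy":0,"wz":0},{"dx":4,"dy":0,"dz":-3,"wx":0,"wy":0,"wz":0},{"dx":5,"dy":0,"dz":-2,"wx":0,"wy":0,"wz":0},{"dx":0,"dy":5,"dz":0,"wx":0,"wy":0,"wz":0},{"dx":0,"dy":5,"dz":0,"wx":0,"wy":0,"wz":0},{"dx":0,"dy":5,"dz":0,"wx":0,"wy":0,"wz":0},{"dx":0,"dy":5,"dz":0,"wx":0,"wy":0,"wz":0},{"dx":0,"dy":0,"dz":0,"wx":0,"wy":0,"wz":0}]'
python3 - <<'E'
from h import *
I={}
for n in('side','top'):
    I[n]=eyes.snapshot(n)[:,:,::-1].copy();cv2.imwrite(f'pics/{n}8.png',I[n])
# column fit: dark grey column faces/top against the scene, by template difference from frame 6 (before gauge)
B={n:cv2.imread(f'pics/{n}6.png') for n in I}
g=[box(-34,-22,-20,20,0,48),box(22,34,-20,20,0,48),box(-34,34,-20,20,36,48),box(-15,15,-15,15,48,100)]
gf=lambda p:[place(q,p[0],p[1],.022,p[2]) for q in g]
c=fxp(0,-25)
for n in I:
    q=proj(n,np.vstack(gf([c[0],c[1],-.0525])));x,y=(q.min(0)-6).astype(int);X,Y=(q.max(0)+6).astype(int)
    r=(x,y,X-x,Y-y)
    d=np.abs(I[n].astype(int)-B[n]).max(-1).astype(np.uint8)
    m=mask(cv2.merge([d]*3),r,lambda a:a[...,0]>22)
    print(n,fit(gf,[(n,r,m)],[c[0],c[1],-.0525],[.006,.006,.1]),'expected',c[:2])
    for nm,k in(('R strip',(.611,.291,.02)),('key',(.61,-.24,.05))):
        u,v=proj(n,k)[0].astype(int); print(nm,n,np.abs(I[n][v-15:v+15,u-15:u+15].astype(int)-B[n][v-15:v+15,u-15:u+15]).mean().round(2))
E
```

```text
t: 26.32
tcp_pos: [0.5972, -0.0638, 0.1587]
tool_rot: [0.026, 1.0, 0.0, -0.001]
force: [-3.0, -0.2, 6.5]
finger_gap: 0.342
gripper_force: 72.1
t: 26.7
tcp_pos: [0.5974, -0.0638, 0.1578]
tool_rot: [0.026, 1.0, 0.0, -0.001]
force: [0.1, 0.6, -0.1]
finger_gap: 0.601
gripper_force: 0.0
t: 27.95
tcp_pos: [0.5175, 0.1435, 0.3281]
tool_rot: [0.023, 1.0, 0.001, -0.001]
force: [0.4, -0.8, -0.1]
finger_gap: 0.602
gripper_force: 0.0
side (array([ 0.59684879, -0.0642522 , -0.03465573]), np.float64(0.11334955393349555)) expected [ 0.5976881  -0.06476555]
R strip side 43.07
key side 0.68
top (array([ 0.59626173, -0.06273005, -0.04932991]), np.float64(0.09596510359869137)) expected [ 0.5976881  -0.06476555]
R strip top 51.9
key top 4.21
```

The gauge fits as standing upright, square astride the strip at the check spot (within about 2 mm in both views). The clamp is closed and the key is in its tray. Handing in.

```bash
python3 -c "
from station import workorder;print(workorder.sign_off())"
```

```text
the job is handed in; nothing more can be done
None
```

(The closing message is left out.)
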